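Set out a glue pot from the nested stack

TASK

Set up a place at the craft table: pull the top pot free of the nested stack, straight up and without dragging the pot below it out, and set it down gently, upright, in the middle of the cork coaster. Then lower the large glue stick into it so that it stands in the pot, cap up, and let go; do not drop or tip over the pot or the stick, and leave the small glue stick, the bottle and the tape roll where they are.

Things in the scene. Friction and masses are not known exactly. Their poses are not given: they have to be found in the camera images.
- pot_center (a point): The loose white plastic pot on top of the nested stack: open, conical, 90 mm tall, outer diameter 66 mm at the rim and 46 mm at the base, wall 2 mm, floor 4 mm, 70 g. This point is on its axis, half-way up (45 mm below its rim); z points up. Its rim is 42 mm above that of the pot below; spring nubs in there cling to a bead round it: a straight pull of 5 to 10 N frees it within 4 mm; it is out after 48 mm.
- held_rim (a point): Centre of the rim of the second pot of the stack, which must stay; same size and look. Fingers closed round the loose pot must end above this rim (66 mm outer diameter). The bottom pot, 42 mm lower again, is fixed to a plywood stand 110 mm square, 16 mm thick, screwed to the table. The rims are 106, 148 and 190 mm above the table.
- held_pot (a joint): How far the second pot has been pulled up out of the stack, in m: 0 is home. It sits tight and only moves under more than about 20 N upward.
- coaster_top (a point): Centre of the upper face of the round cork coaster, 100 mm in diameter and 5 mm thick, fixed on the table.
- large_stick_center (a point): The large glue stick: a plain white cylinder with a grey cap, 26 mm diameter, 130 mm tall, 60 g, standing on the table cap up. This point is on its axis, half-way up (65 mm); z points up towards the cap.
- small_stick_center (a point): The small glue stick, a bystander: same look, 18 mm diameter, 85 mm tall, standing on the table. This point is on its axis, half-way up.
- bottle_mid (a point): A clear closed plastic bottle, a bystander, 72 mm diameter, 160 mm tall, standing. This point is on its axis 80 mm up.
- tape_mid (a point): A cardboard-coloured tape roll lying flat, a bystander, 100 mm outer diameter, 30 mm high. This point is its centre, 15 mm up.
Mind the look-alikes: they are no part of the job. Leave any black look-alike of the part that bears large_stick_center alone. Several things look just like the part that bears coaster_top: the one meant starts farthest to the robot's left.

How it is judged:
By the outcome, as a careful person would: the job done as asked, in the order asked, and still so for the second after the job is handed in, with the robot touching nothing.
It also fails if it takes over 64 s, if anything falls off the work surface, if the arm or the gripper's body presses on something with over 40 N, if the wrist force passes 120 N, or if a joint passes its speed limit or range.

ROBOT

A 7-joint arm with a two-finger parallel gripper is mounted at the origin on the work surface. World frame = base frame: x ahead of the robot, y to its left, z up, the work surface at z = 0. Lengths are in m, angles in rad, forces in N, time in s.
With the tool pointing down it reaches from about 0.425 to 0.825 m from the base axis. Payload 3.6 kg.
Tool frame: the origin (TCP) lies at the very end of the fingers, on their centre line; the grasp point (between the pads) lies 19 mm behind it (env.hold_point_z is the distance from the TCP to the grasp point, in m); z points along the fingers, y is the direction in which the jaws open and shut (so a half turn about z gives the same grasp; the last joint's range is limited). The gripper opens to 85 mm and grips with 20 to 120 N. Pads are 22 mm wide; open, the fingers measure 114 mm over their backs; the gripper's body (76 mm by 85 mm) begins 54 mm behind the grasp point. The pads swing forward as they close: fully open they stand 13 mm farther back than shut.
Start: joints at [-1.228, 0.615, -0.013, 1.423, 0.008, 1.103, -0.04], TCP at [0.235, 0.606, 0.231] pointing down, gripper open.
Joint ranges: [-3.12, 3.12], [-0.3, 2.06], [-1.34, 1.32], [0.26, 2.42], [-1.36, 4.5], [0.01, 1.98], [-2.84, 2.84]. Speed limits (rad/s): [2.79, 2.79, 3.14, 3.14, 3.14, 3.14, 3.14].

INTERFACE

Orientations are given as a unit quaternion [x, y, z, w].
In Python, from plant import env gives the robot as it stands. The module is installed in compiled form; this text tells all that it offers.
- The arm moves only by the tool send_rows, never from a script. Its argument "steps" is a list of rows, each an object with "twist": the turn, a rotation vector about the tool's x, y, z in rad, a list of three; "offset": the shift along the tool's x, y, z in m, a list of three; "fingers": the opening, from 0 (shut) to 1 (fully open). In form: [{"twist": [rx, ry, rz], "offset": [tx, ty, tz], "fingers": fingers}, ...]. A call has 1 to 5 rows; each row shifts and turns the commanded pose from where the row before left it, along the tool's axes as they then stand; what a row does not reach is not made up. A row lasts 1/10 s, in which the tool goes at most 50 mm and 8.59 degrees, less where a joint would pass 70% of its speed; a pose out of reach is approached as far as the arm can. A call with a gripper value outside its range is refused whole. The fingers move at their own pace and stop on an object; "force" is the grip in N (left out, the last holds). Time passes only in rows, so rows that do not move let the fingers close. It gives the time, the measured TCP pose, the force and the opening at its end, in the units of the state.
- env.get_obs(): the state, without advancing time (a new reading comes with each control period).
- env.camera(name): name is "scene" or "top"; returns the picture (480x640x3 uint8, red, green, blue); there is no depth.
- env.calibration(name): a dict with "camera_matrix" (3x3 intrinsics, pixels), "extrinsics" (4x4, takes a point from world to camera coordinates). Camera axes: x right, y up, looking along -z (the intrinsics and any distortion apply to the point x, -y, -z); pixel columns grow to the right and rows downward; lengths in m; the calibration is good to about 2 mm. A picture is of the moment at which its call begins. calibration takes no time and is no camera call.
- env.close_job(): hands the job in, once; it reports no verdict.
Trained networks look in the newest picture that a camera, given by its name, has taken for a name from the list of things; names that differ only in an ending like _2 or _b are one class to them, and where a whole thing is asked for, a point or a joint stands for the part that bears it (a point fixed in the world has none). Each returns a list of dicts, best first, with "p" (0 to 1); they miss things now and then, are a little off and sometimes report something else, mostly with a low value. They report only what shows in the picture. A call takes as long as a camera call. They do not tell look-alikes from the thing itself.
- env.outline_of(camera, thing): "pixels" (480x640 bool, what is visible of it) and "point" ([column, row] in pixels, amid what is visible of it).
- env.pinpoint(camera, thing): "point" ([column, row] in pixels: a listed point, or the origin of a listed thing).
The state is a dict: "clock": time; "joint_pos": joint angles; "qvel": joint speeds; "joint_torque": joint torques, N m; "tcp_pos": TCP position; "ee_rot": TCP orientation; "wrist_force": force on the tool from outside, world axes, zero at the start; "moment": the same for the moment, N m; "gripper_width": opening from 0.0 (shut) to 1.0 (fully open).
Only numpy, scipy, OpenCV 4.12 (cv2) and the standard library are available. Lean on these libraries where they do the work, as an engineer would, in place of code of your own. Each camera call takes 0.05 s, during which the arm holds its last target.

## Working session

There is one attempt and no reset: what is moved stays moved. The work goes in short steps, Python scripts to look and compute and a tool call to move; the robot and the scene stay as the last step left them, time stands still between calls to the robot, and variables do not carry over. Pictures are saved under pics/ and viewed, and the job is handed in when it is done.

Besides the shell and the picture viewer there is one more tool, called after ">>>" as name(argument=value, ...), one argument or row to a line, values as JSON. send_rows: Moves the arm, as the interface text tells. Its arguments: {"type":"object","properties":{"steps":{"type":"array","items":{"type":"object","properties":{"twist":{"type":"array","items":{"type":"number"}},"offset":{"type":"array","items":{"type":"number"}},"fingers":{"type":"number"}}}},"force":{"type":"number"}},"required":["steps"]}

```bash
mkdir -p pics; python3 - <<'E'
from plant import env
import cv2
o=env.get_obs();print(o)
for n in("scene","top"):
    im=env.camera(n);cv2.imwrite(f"pics/{n}0.png",im[:,:,::-1]);c=env.calibration(n);print(n,c)
    for t in["pot_center","held_rim","coaster_top","large_stick_center","small_stick_center","bottle_mid","tape_mid"]:
        print(t,[(round(float(d['p']),2),[round(float(v)) for v in d['point']]) for d in env.pinpoint(n,t)])
print(env.get_obs()['clock'],env.hold_point_z)
E
```

```text
{'clock': 0.0, 'joint_pos': array([-1.22748673,  0.61594336, -0.01261654,  1.42493553,  0.00808483,
        1.10338412, -0.04042295]), 'qvel': array([-6.86170498e-05,  2.80618242e-05, -1.13292251e-03,  2.88430492e-03,
       -2.21533872e-03,  1.52805369e-03,  6.39982092e-04]), 'joint_torque': array([ 3.08434583e-04, -4.69215775e+01,  2.59094182e-01, -1.71042162e+01,
        9.92185611e-03,  9.45578562e-03, -1.41148575e-05]), 'tcp_pos': array([0.23464137, 0.60533713, 0.23011033]), 'ee_rot': array([ 1.83834550e-01,  9.82956327e-01, -1.29021302e-03, -2.28500181e-04]), 'wrist_force': array([-0.44960563, -0.54951825, -0.02528602]), 'moment': array([-0.02070946, -0.00293278,  0.01108802]), 'gripper_width': 0.9974316789673475}
scene {'camera_matrix': array([[572.06635319,   0.        , 311.76788047],
       [  0.        , 572.06635319, 241.16470265],
       [  0.        ,   0.        ,   1.        ]]), 'extrinsics': array([[ 0.8511012 ,  0.52482917, -0.01345695, -0.49831926],
       [-0.34164157,  0.57312931,  0.74485155,  0.1236977 ],
       [ 0.39863239, -0.6293466 ,  0.6670945 , -1.34236
[... 410 characters left out ...]
691334 ],
       [  0.        , 496.9475359 , 239.60595688],
       [  0.        ,   0.        ,   1.        ]]), 'extrinsics': array([[-0.05955009, -0.99821666, -0.00415837,  0.00193878],
       [ 0.97323902, -0.05898522,  0.22209581, -0.62703158],
       [-0.22194502,  0.00917874,  0.97501598, -1.0130943 ],
       [ 0.        ,  0.        ,  0.        ,  1.        ]])}
pot_center [(0.77, [163, 297])]
held_rim [(0.74, [164, 299])]
coaster_top [(0.88, [459, 266]), (0.6, [392, 280])]
large_stick_center [(0.83, [266, 221]), (0.49, [285, 242]), (0.34, [307, 301])]
small_stick_center [(0.44, [307, 297])]
bottle_mid [(0.69, [153, 207]), (0.17, [166, 300])]
tape_mid [(0.96, [424, 199])]
0.8 0.0187
```

View pics/scene0.png

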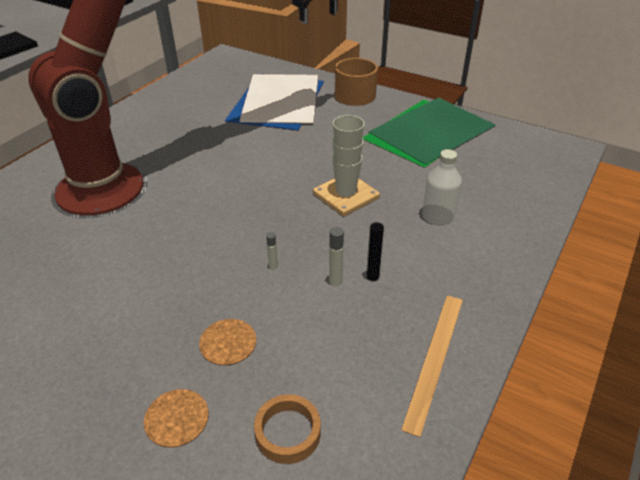

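View pics/top0.png

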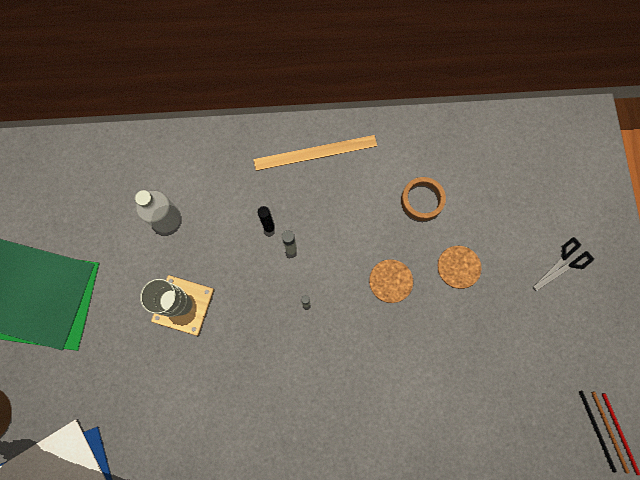

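Scene: the nested stack is at (347,155), the white stick at (336,257), its black look-alike at (375,251), the small stick at (272,251), the bottle at (440,188) and the tape at (288,429). There are two coasters, at top-picture (392,280) and (459,266). The top picture's columns grow along -y, so (392,280) should be the one farthest left, to be confirmed by its y value.

```bash
cat > h.py <<'E'
import numpy as np,cv2
from plant import env
def P(n):
    c=env.calibration(n);return c["camera_matrix"],c["extrinsics"]
def ray(n,px):
    K,E=P(n);d=np.linalg.inv(K)@np.array([px[0],px[1],1.]);d=np.array([d[0],-d[1],-d[2]])
    R=E[:3,:3];return -R.T@E[:3,3],R.T@d
def onz(n,px,z):
    o,d=ray(n,px);return o+d*(z-o[2])/d[2]
def proj(n,X):
    K,E=P(n);p=np.atleast_2d(X)@E[:3,:3].T+E[:3,3];p=p*[1,-1,-1];q=p@K.T;return q[:,:2]/q[:,2:]
def tri(a,b):
    o1,d1=ray(*a);o2,d2=ray(*b);A=np.stack([d1,-d2],1);s=np.linalg.lstsq(A,o2-o1,rcond=None)[0]
    p,q=o1+s[0]*d1,o2+s[1]*d2;return (p+q)/2,np.linalg.norm(p-q)
E
python3 - <<'E'
from h import *
np.set_printoptions(precision=4,suppress=True)
S={'pot':('pot_center',.145),'coasters':('coaster_top',.005),'large':('large_stick_center',.065),'small':('small_stick_center',.0425),'bottle':('bottle_mid',.08),'tape':('tape_mid',.015)}
for n in("scene","top"):
    env.camera(n)
    for k,(t,z) in S.items():
        for d in env.pinpoint(n,t): print(n,k,round(d['p'],2),np.round(d['point'],1),onz(n,d['point'],z))
    for d in env.outline_of(n,'coaster_top'):
        m=d['pixels'];ys,xs=np.nonzero(m);print(n,'outl',d['p'],m.sum(),xs.mean(),ys.mean(),onz(n,(xs.mean(),ys.mean()),.005))
a=cv2.imread('pics/top0.png');b=cv2.imread('pics/scene0.png')
cv2.imwrite('pics/c1.png',cv2.resize(a[250:350,120:240],None,fx=6,fy=6,interpolation=cv2.INTER_CUBIC))
cv2.imwrite('pics/c2.png',cv2.resize(b[105:225,300:400],None,fx=5,fy=5,interpolation=cv2.INTER_CUBIC))
cv2.imwrite('pics/c3.png',cv2.resize(a[190:310,240:400],None,fx=5,fy=5,interpolation=cv2.INTER_CUBIC))
E
```

```text
scene pot 0.7 [346.7 139.8] [0.5064 0.2735 0.145 ]
scene coasters 0.8 [227.7 341.2] [ 0.5397 -0.2043  0.005 ]
scene coasters 0.8 [176.4 415.6] [ 0.5609 -0.3606  0.005 ]
scene large 0.94 [335.  256.3] [0.6236 0.0223 0.065 ]
scene large 0.84 [372.1 252.2] [0.6776 0.0676 0.065 ]
scene small 0.82 [270.7 250.6] [ 0.4967 -0.007   0.0425]
scene bottle 0.78 [438.8 184.9] [0.7094 0.3091 0.08  ]
scene outl 0.95 2021 227.40376051459674 341.9015338941118 [ 0.5402 -0.2058  0.005 ]
scene outl 0.92 2932 175.13744884038198 418.281377899045 [ 0.5624 -0.3652  0.005 ]
top pot 0.75 [165.  297.7] [0.5095 0.2683 0.145 ]
top coasters 0.79 [455.7 268.9] [ 0.5531 -0.3524  0.005 ]
top coasters 0.56 [391.9 279.9] [ 0.5366 -0.2048  0.005 ]
top large 0.57 [265.8 217.4] [0.6843 0.0704 0.065 ]
top large 0.53 [284.7 240.9] [0.6284 0.0311 0.065 ]
top small 0.65 [307.8 300.9] [ 0.4967 -0.0118  0.0425]
top bottle 0.59 [155.6 207.4] [0.7175 0.3099 0.08  ]
top bottle 0.55 [305.6 298.6] [ 0.498  -0.0079  0.08  ]
top tape 0.95 [420.4 198.3] [ 0.7226 -0.2876  0.015 ]
top tape 0.53 [167.1 296.8] [0.5276 0.3026 0.015 ]
top outl 0.6 1520 390.9888157894737 280.65526315789475 [ 0.535  -0.2025  0.005 ]
top outl 0.55 1510 459.73046357615897 266.8046357615894 [ 0.5573 -0.3622  0.005 ]
```

View pics/c1.png

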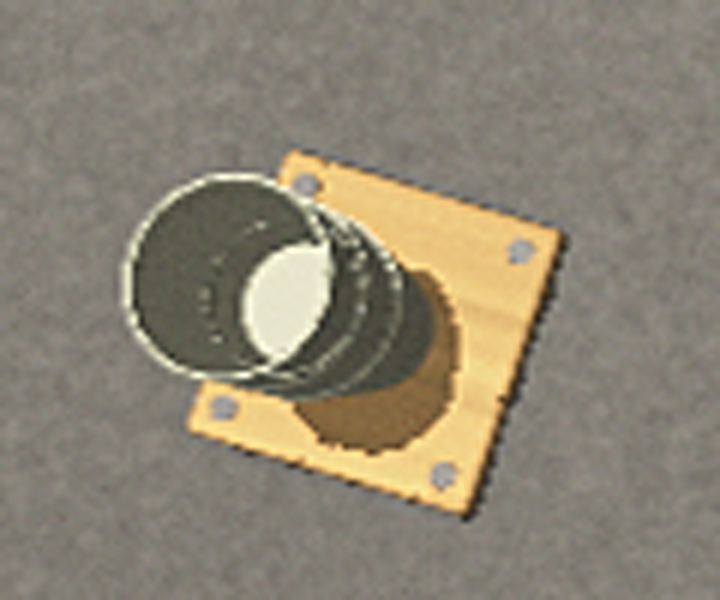

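View pics/c2.png

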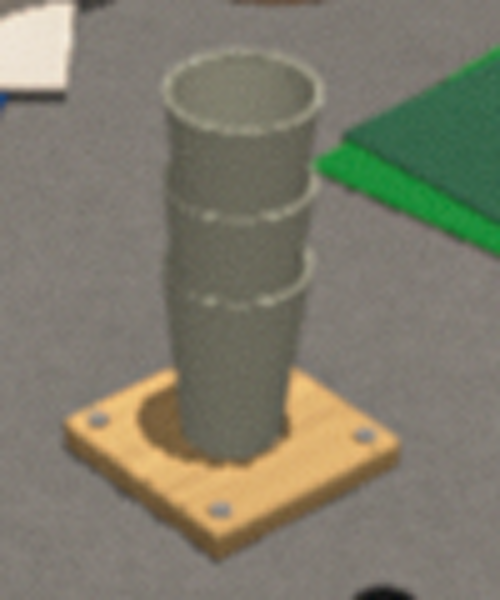

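View pics/c3.png

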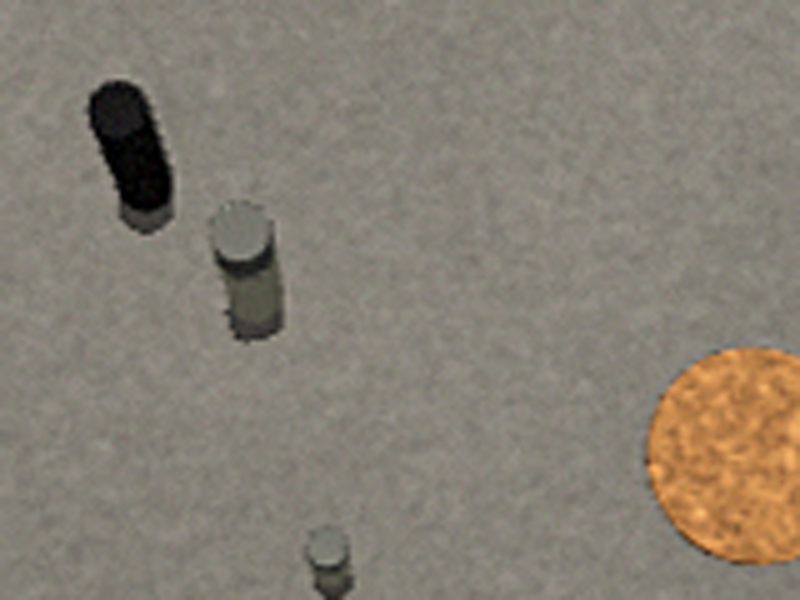

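```bash
python3 - <<'E'
from h import *
np.set_printoptions(precision=4,suppress=True)
a=cv2.imread('pics/top0.png');b=cv2.imread('pics/scene0.png')
cv2.imwrite('pics/c4.png',cv2.resize(b[220:300,320:400],None,fx=7,fy=7,interpolation=cv2.INTER_CUBIC))
print('rim',onz('top',(158,296),.19),onz('scene',(348.2,122.7),.19),tri(('top',(158,296)),('scene',(348.2,122.7))))
print('cap top',onz('top',(288.2,236),.13))
for n,im in(('top',a),('scene',b)):
    hsv=cv2.cvtColor(im,cv2.COLOR_BGR2HSV);m=((hsv[...,0]<22)&(hsv[...,1]>110)&(hsv[...,2]>60)).astype('uint8')
    m=cv2.morphologyEx(m,cv2.MORPH_CLOSE,np.ones((5,5)))
    N,l,s,c=cv2.connectedComponentsWithStats(m)
    for i in range(1,N):
        if 1000<s[i,4]<4000: print(n,s[i],c[i],onz(n,c[i],.005))
# plane proj of rim w/ estimate
for n in('top','scene'):
  t=np.linspace(0,2*np.pi,100)
  K=a if n=='top' else b
E
```

```text
rim [0.5078 0.2681 0.19  ] [0.5112 0.2687 0.19  ] (array([0.5092, 0.2696, 0.1884]), np.float64(0.0029328214181414867))
cap top [0.6235 0.0199 0.13  ]
top [ 614   97   26  122 1616] [630.7976 138.4981] [ 0.8453 -0.8141  0.005 ]
top [ 254  135  123   36 1453] [314.5822 152.3978] [ 0.8564 -0.0477  0.005 ]
top [ 438  246   44   43 1473] [458.9756 266.7733] [ 0.5575 -0.3604  0.005 ]
top [ 369  260   44   43 1490] [390.7396 280.7732] [ 0.5348 -0.2019  0.005 ]
top [ 152  275   62   61 1510] [188.3596 307.743 ] [0.5014 0.2576 0.005 ]
scene [  55  174   88   41 2179] [ 96.9234 196.0881] [ 0.0237 -0.0278  0.005 ]
scene [ 313  179   66   37 1152] [345.6806 196.7405] [0.5152 0.2606 0.005 ]
scene [ 402  296   60  141 2591] [431.5426 367.5805] [ 0.864  -0.0731  0.005 ]
scene [ 199  319   57   46 2043] [227.2717 341.5864] [ 0.5396 -0.2053  0.005 ]
scene [ 144  389   64   58 2872] [175.6452 417.7702] [ 0.5625 -0.3641  0.005 ]
scene [ 254  395   66   69 2232] [287.0291 428.448 ] [ 0.7201 -0.2898  0.005 ]
```

View pics/c4.png

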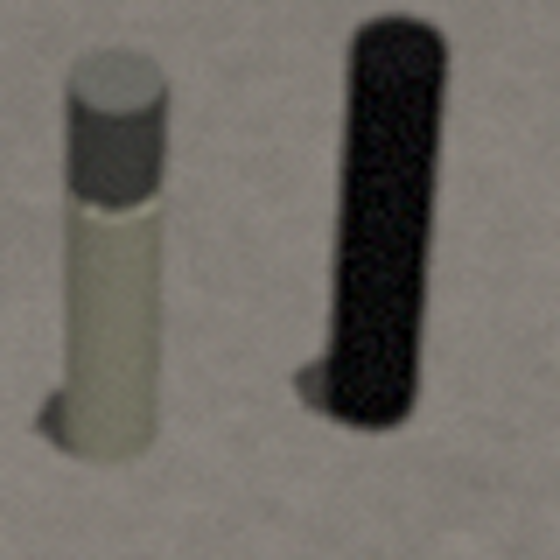

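White large stick: top (288,237), grey cap. The black stick at top (265,217) is the look-alike and stays. Coasters: (392,280) top has y=-0.204 and (459,266) has y=-0.36, so the first is the leftmost (robot's left = +y). The crop c3 shows its edge at the right and confirms that position. Rim triangulates to z=0.188 against 0.190 nominal, which fits.

>>> send_rows(
  steps=[
    {"twist":[0,0,-0.123],"offset":[0,0,0],"fingers":1},
    {"twist":[0,0,-0.123],"offset":[0,0,0],"fingers":1},
    {"twist":[0,0,-0.123],"offset":[0,0,0],"fingers":1},
  ],
  force=50,
)

```text
clock: 1.9
tcp_pos: [0.2349, 0.6061, 0.2313]
ee_rot: [-0.002, 1.0, 0.0, 0.0]
wrist_force: [0.1, -0.6, -0.1]
gripper_width: 1.0
```

>>> send_rows(
  steps=[
    {"twist":[0,0,0],"offset":[-0.02,-0.024,-0.004],"fingers":1},
    {"twist":[0,0,0],"offset":[-0.02,-0.024,-0.004],"fingers":1},
    {"twist":[0,0,0],"offset":[-0.02,-0.024,-0.004],"fingers":1},
    {"twist":[0,0,0],"offset":[-0.02,-0.024,-0.004],"fingers":1},
    {"twist":[0,0,0],"offset":[-0.02,-0.024,-0.004],"fingers":1},
  ],
)

```text
clock: 2.4
tcp_pos: [0.3356, 0.4849, 0.2516]
ee_rot: [0.0, 1.0, 0.0, 0.0]
wrist_force: [0.5, 0.7, 0.3]
gripper_width: 0.998
```

>>> send_rows(
  steps=[
    {"twist":[0,0,0],"offset":[-0.02,-0.024,0],"fingers":1},
    {"twist":[0,0,0],"offset":[-0.02,-0.024,0],"fingers":1},
    {"twist":[0,0,0],"offset":[-0.02,-0.024,0],"fingers":1},
    {"twist":[0,0,0],"offset":[-0.02,-0.024,0],"fingers":1},
    {"twist":[0,0,0],"offset":[-0.02,-0.024,0],"fingers":1},
  ],
)

```text
clock: 2.9
tcp_pos: [0.4355, 0.3649, 0.2515]
ee_rot: [0.0, 1.0, 0.0, 0.0]
wrist_force: [0.6, 0.2, 0.2]
gripper_width: 0.999
```

>>> send_rows(
  steps=[
    {"twist":[0,0,0],"offset":[-0.0185,-0.0241,0],"fingers":1},
    {"twist":[0,0,0],"offset":[-0.0185,-0.0241,0],"fingers":1},
    {"twist":[0,0,0],"offset":[-0.0185,-0.0241,0],"fingers":1},
    {"twist":[0,0,0],"offset":[-0.0185,-0.0241,0],"fingers":1},
    {"twist":[0,0,0],"offset":[0,0,0],"fingers":1},
  ],
)

```text
clock: 3.4
tcp_pos: [0.5123, 0.2635, 0.2513]
ee_rot: [0.005, 1.0, -0.002, 0.001]
wrist_force: [-1.1, -0.0, -0.2]
gripper_width: 1.0
```

```bash
python3 - <<'E'
from h import *
np.set_printoptions(precision=4,suppress=True)
print('cap',onz('scene',(336.9,231.7),.13),tri(('scene',(336.7,231.5)),('top',(288.2,236))))
for n in('top','scene'):
    im=env.camera(n)[:,:,::-1].copy()
    t=np.linspace(0,2*np.pi,60)
    for z in(.19,.148):
        c=proj(n,np.stack([.5095+.033*np.cos(t),.2684+.033*np.sin(t),0*t+z],1))
        for p in c: 
            pass
        cv2.polylines(im,[np.round(c*8).astype(np.int32)],True,(0,0,255),1,shift=3)
    x,y=(120,240) if n=='top' else (280,60)
    cv2.imwrite(f'pics/d_{n}.png',cv2.resize(im[y:y+120,x:x+130],None,fx=5,fy=5,interpolation=cv2.INTER_CUBIC))
print(env.get_obs()['tcp_pos'])
E
```

```text
cap [0.6283 0.0191 0.13  ] (array([0.6253, 0.0209, 0.1273]), np.float64(0.0028822759315360515))
[0.5088 0.269  0.2513]
```

View pics/d_top.png

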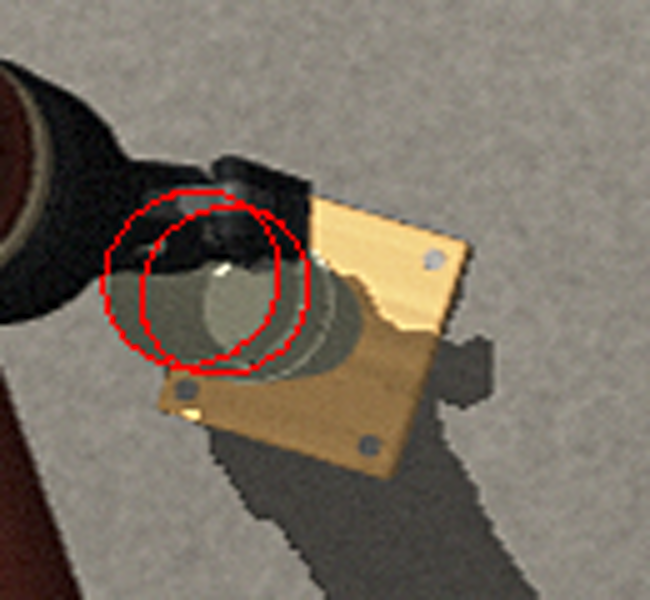

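View pics/d_scene.png

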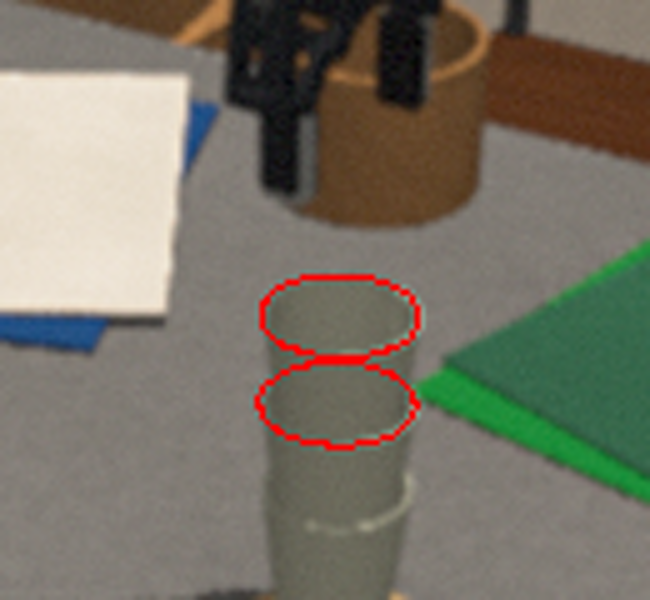

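>>> send_rows(
  steps=[
    {"twist":[0,0,0],"offset":[0,0,0.014],"fingers":1},
    {"twist":[0,0,0],"offset":[0,0,0.014],"fingers":1},
    {"twist":[0,0,0],"offset":[0,0,0.014],"fingers":1},
    {"twist":[0,0,0],"offset":[0,0,0.014],"fingers":1},
    {"twist":[0,0,0],"offset":[0,0,0.01],"fingers":1},
  ],
)

```text
clock: 4.0
tcp_pos: [0.5071, 0.2713, 0.1844]
ee_rot: [-0.001, 1.0, 0.0, -0.001]
wrist_force: [0.0, -0.2, -0.1]
gripper_width: 1.001
```

>>> send_rows(
  steps=[
    {"twist":[0,0,0],"offset":[0,0,0.01],"fingers":1},
    {"twist":[0,0,0],"offset":[0,0,0.01],"fingers":1},
    {"twist":[0,0,0],"offset":[0,0,0.01],"fingers":1},
    {"twist":[0,0,0],"offset":[0,0,0],"fingers":1},
    {"twist":[0,0,0],"offset":[0,0,0],"fingers":1},
  ],
)

```text
clock: 4.5
tcp_pos: [0.5088, 0.2695, 0.1552]
ee_rot: [0.0, 1.0, -0.0, -0.0]
wrist_force: [-0.8, -0.0, 0.2]
gripper_width: 0.999
```

```bash
python3 - <<'E'
from h import *
for n in('scene',):
    im=env.camera(n)[:,:,::-1]
    cv2.imwrite(f'pics/e_{n}.png',cv2.resize(im[60:180,280:410],None,fx=5,fy=5,interpolation=cv2.INTER_CUBIC))
o=env.get_obs();print(o['tcp_pos'],o['wrist_force'])
E
```

```text
[0.5089769  0.26961082 0.15563367] [ 0.25725186  0.36455076 -0.42601518]
```

View pics/e_scene.png

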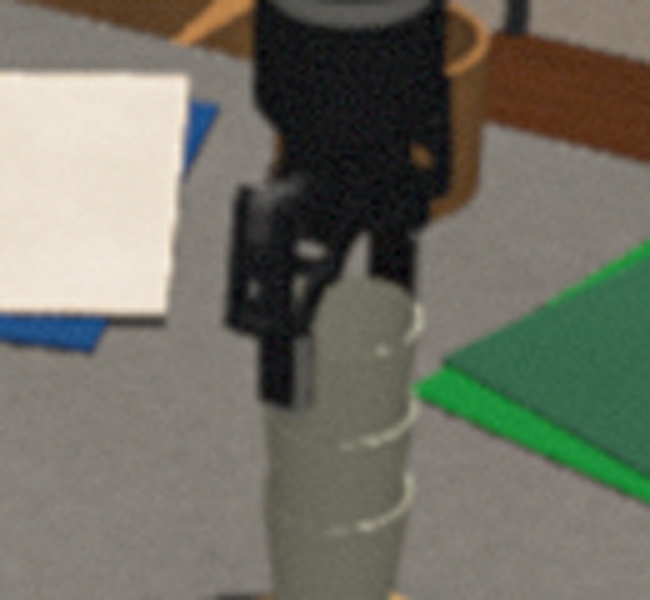

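>>> send_rows(
  steps=[
    {"twist":[0,0,0],"offset":[0,0,0],"fingers":0.6},
    {"twist":[0,0,0],"offset":[0,0,0],"fingers":0.6},
    {"twist":[0,0,0],"offset":[0,0,0],"fingers":0.6},
    {"twist":[0,0,0],"offset":[0,0,0],"fingers":0.6},
    {"twist":[0,0,0],"offset":[0,0,0],"fingers":0.6},
  ],
  force=45,
)

```text
clock: 5.05
tcp_pos: [0.5093, 0.2694, 0.1563]
ee_rot: [0.001, 1.0, 0.0, 0.001]
wrist_force: [-0.2, -1.6, 6.3]
gripper_width: 0.734
```

>>> send_rows(
  steps=[
    {"twist":[0,0,0],"offset":[0,0,0],"fingers":0.4},
    {"twist":[0,0,0],"offset":[0,0,0],"fingers":0.4},
    {"twist":[0,0,0],"offset":[0,0,0],"fingers":0.4},
  ],
)

```text
clock: 5.35
tcp_pos: [0.5093, 0.2694, 0.1563]
ee_rot: [0.001, 1.0, 0.0, 0.001]
wrist_force: [-0.9, -1.5, 5.9]
gripper_width: 0.736
```

>>> send_rows(
  steps=[
    {"twist":[0,0,0],"offset":[0,0,-0.001],"fingers":0.4},
    {"twist":[0,0,0],"offset":[0,0,-0.001],"fingers":0.4},
    {"twist":[0,0,0],"offset":[0,0,-0.001],"fingers":0.4},
    {"twist":[0,0,0],"offset":[0,0,-0.001],"fingers":0.4},
  ],
)

```text
clock: 5.75
tcp_pos: [0.508, 0.269, 0.1578]
ee_rot: [0.0, 1.0, -0.001, -0.001]
wrist_force: [1.8, 0.9, -9.7]
gripper_width: 0.733
```

>>> send_rows(
  steps=[
    {"twist":[0,0,0],"offset":[0,0,-0.002],"fingers":0.4},
    {"twist":[0,0,0],"offset":[0,0,-0.002],"fingers":0.4},
    {"twist":[0,0,0],"offset":[0,0,-0.002],"fingers":0.4},
  ],
)

```text
clock: 6.05
tcp_pos: [0.5088, 0.2695, 0.166]
ee_rot: [0.0, 1.0, 0.0, 0.0]
wrist_force: [-0.1, -0.3, -2.1]
gripper_width: 0.734
```

>>> send_rows(
  steps=[
    {"twist":[0,0,0],"offset":[0,0,-0.004],"fingers":0.4},
    {"twist":[0,0,0],"offset":[0,0,-0.004],"fingers":0.4},
    {"twist":[0,0,0],"offset":[0,0,-0.004],"fingers":0.4},
    {"twist":[0,0,0],"offset":[0,0,-0.004],"fingers":0.4},
  ],
)

```text
clock: 6.45
tcp_pos: [0.5087, 0.2697, 0.1821]
ee_rot: [0.0, 1.0, 0.0, 0.0]
wrist_force: [0.4, 0.7, -0.7]
gripper_width: 0.734
```

```bash
python3 - <<'E'
from h import *
for n in('scene',):
    im=env.camera(n)[:,:,::-1]
    cv2.imwrite(f'pics/f_{n}.png',cv2.resize(im[60:220,280:410],None,fx=4,fy=4,interpolation=cv2.INTER_CUBIC))
o=env.get_obs();print(o['tcp_pos'],o['wrist_force'])
E
```

```text
[0.50901674 0.26992283 0.18269997] [-1.00179215  0.21446135  0.37264908]
```

View pics/f_scene.png

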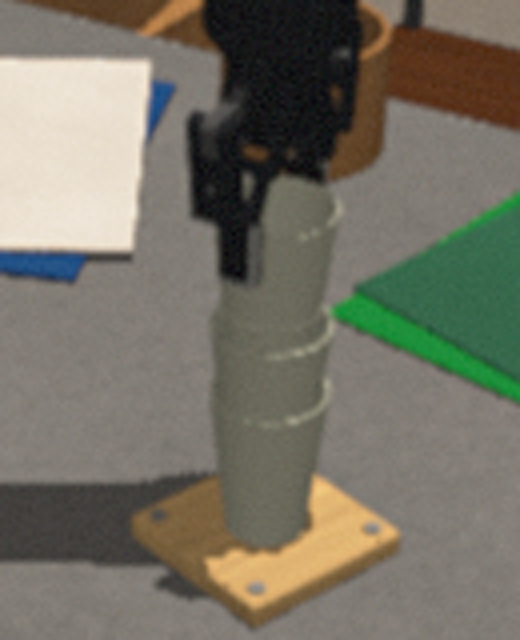

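>>> send_rows(
  steps=[
    {"twist":[0,0,0],"offset":[0,0,-0.008],"fingers":0.4},
    {"twist":[0,0,0],"offset":[0,0,-0.008],"fingers":0.4},
    {"twist":[0,0,0],"offset":[0,0,-0.012],"fingers":0.4},
    {"twist":[0,0,0],"offset":[0,0,-0.016],"fingers":0.4},
    {"twist":[0,0,0],"offset":[0,0,-0.016],"fingers":0.4},
  ],
)

```text
clock: 7.0
tcp_pos: [0.5087, 0.2695, 0.2427]
ee_rot: [0.0, 1.0, 0.0, 0.0]
wrist_force: [-0.4, 0.2, -0.1]
gripper_width: 0.734
```

>>> send_rows(
  steps=[
    {"twist":[0,0,0],"offset":[0,0,-0.014],"fingers":0.4},
    {"twist":[0,0,0],"offset":[0,0,-0.006],"fingers":0.4},
    {"twist":[0,0,0],"offset":[0,0,0],"fingers":0.4},
  ],
)

```text
clock: 7.3
tcp_pos: [0.5091, 0.2698, 0.2627]
ee_rot: [0.0, 1.0, 0.001, 0.001]
wrist_force: [-0.1, -0.5, -0.5]
gripper_width: 0.734
```

```bash
python3 - <<'E'
from h import *
for n in('scene',):
    im=env.camera(n)[:,:,::-1]
    cv2.imwrite(f'pics/g_{n}.png',cv2.resize(im[20:220,260:430],None,fx=3,fy=3,interpolation=cv2.INTER_CUBIC))
o=env.get_obs();print(o['tcp_pos'],o['wrist_force'])
E
```

```text
[0.50862941 0.26946918 0.26163323] [-0.46309011 -0.12513855 -1.80936871]
```

View pics/g_scene.png

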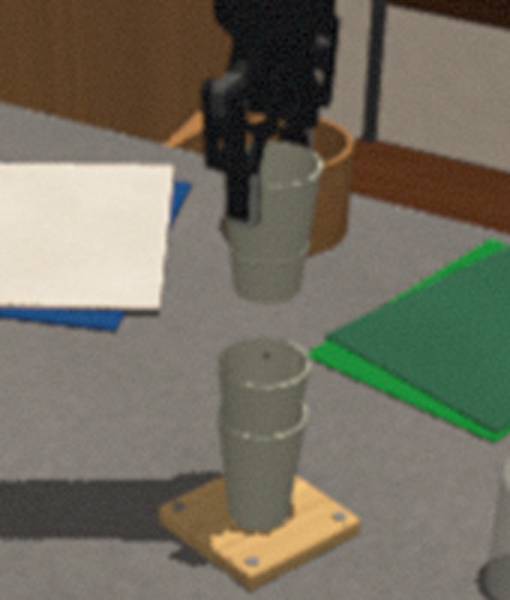

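The pot is out (in hand at about (350,100)) and the two lower pots are unmoved. Now I carry it to the coaster.

>>> send_rows(
  steps=[
    {"twist":[0,0,0],"offset":[-0.001,-0.015,0],"fingers":0.4},
    {"twist":[0,0,0],"offset":[-0.002,-0.025,0],"fingers":0.4},
    {"twist":[0,0,0],"offset":[-0.002,-0.03,0],"fingers":0.4},
    {"twist":[0,0,0],"offset":[-0.002,-0.03,0],"fingers":0.4},
    {"twist":[0,0,0],"offset":[-0.002,-0.03,0],"fingers":0.4},
  ],
)

```text
clock: 7.85
tcp_pos: [0.5169, 0.1366, 0.2604]
ee_rot: [0.001, 1.0, -0.001, -0.001]
wrist_force: [0.0, -0.4, -1.0]
gripper_width: 0.738
```

>>> send_rows(
  steps=[
    {"twist":[0,0,0],"offset":[-0.002,-0.03,0],"fingers":0.4},
    {"twist":[0,0,0],"offset":[-0.002,-0.03,0],"fingers":0.4},
    {"twist":[0,0,0],"offset":[-0.002,-0.03,0],"fingers":0.4},
    {"twist":[0,0,0],"offset":[-0.002,-0.03,0],"fingers":0.4},
    {"twist":[0,0,0],"offset":[-0.002,-0.03,0],"fingers":0.4},
  ],
)

```text
clock: 8.35
tcp_pos: [0.5263, -0.0133, 0.2605]
ee_rot: [0.001, 1.0, -0.0, -0.001]
wrist_force: [-0.0, 0.7, -0.5]
gripper_width: 0.731
```

>>> send_rows(
  steps=[
    {"twist":[0,0,0],"offset":[-0.002,-0.03,0],"fingers":0.4},
    {"twist":[0,0,0],"offset":[-0.002,-0.03,0],"fingers":0.4},
    {"twist":[0,0,0],"offset":[-0.002,-0.03,0],"fingers":0.4},
    {"twist":[0,0,0],"offset":[-0.001,-0.03,0],"fingers":0.4},
    {"twist":[0,0,0],"offset":[-0.001,-0.03,0],"fingers":0.4},
  ],
)

```text
clock: 8.85
tcp_pos: [0.5338, -0.163, 0.2604]
ee_rot: [0.001, 1.0, -0.0, -0.001]
wrist_force: [-0.4, -0.1, -0.6]
gripper_width: 0.736
```

>>> send_rows(
  steps=[
    {"twist":[0,0,0],"offset":[-0.001,-0.03,0],"fingers":0.4},
    {"twist":[0,0,0],"offset":[0,-0.013,0],"fingers":0.4},
    {"twist":[0,0,0],"offset":[0,0,0],"fingers":0.4},
    {"twist":[0,0,0],"offset":[0,0,0],"fingers":0.4},
  ],
)

```text
clock: 9.25
tcp_pos: [0.536, -0.202, 0.2609]
ee_rot: [-0.0, 1.0, 0.001, -0.001]
wrist_force: [1.1, 0.9, -2.3]
gripper_width: 0.732
```

```bash
python3 - <<'E'
from h import *
for n in('scene','top'):
    im=env.camera(n)[:,:,::-1]
    cv2.imwrite(f'pics/h_{n}.png',im)
o=env.get_obs();print(o['tcp_pos'],o['wrist_force'],o['joint_pos'])
E
```

```text
[ 0.53654319 -0.20108541  0.2611773 ] [-0.05060522  0.69793408 -0.42027702] [ 0.31444107  0.46569309  0.01052761  1.61032155 -0.00719787  1.06645259
  1.90079544]
```

View pics/h_scene.png

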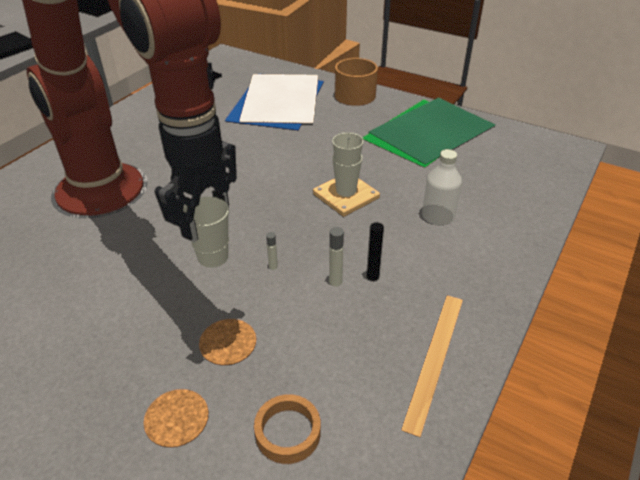

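View pics/h_top.png

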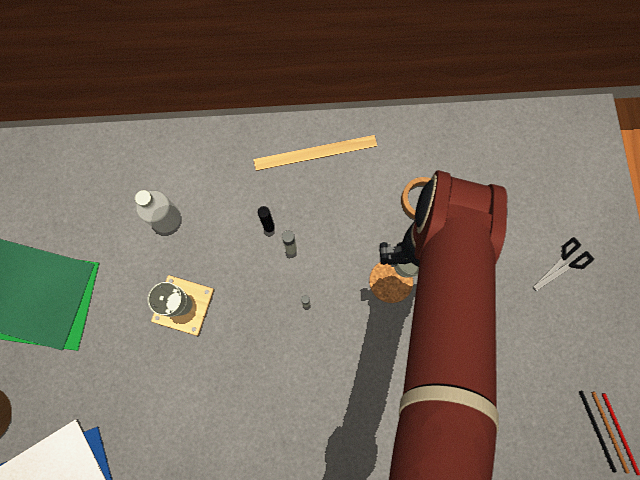

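```bash
python3 - <<'E'
from h import *
im=cv2.imread('pics/h_scene.png');t=np.linspace(0,2*np.pi,60)
x,y,z=.5365,-.2012,.2611
def circ(im,cx,cy,cz,r,f=5,o=(0,0)):
    c=(proj('scene',np.stack([cx+r*np.cos(t),cy+r*np.sin(t),0*t+cz],1))-o+.5)*f
    cv2.polylines(im,[np.round(c).astype(np.int32)],True,(0,0,255),1)
o=np.array([155,165]);c=cv2.resize(im[165:365,155:285],None,fx=3.0,fy=3.0,interpolation=cv2.INTER_CUBIC)
circ(c,x,y,z-.0563,.023,3,o);circ(c,x,y,z+.0337,.033,3,o);circ(c,.537,-.2036,.005,.05,3,o)
o=np.array([300,110]);d=cv2.resize(im[110:220,300:400],None,fx=5.4,fy=5.4,interpolation=cv2.INTER_CUBIC)
circ(d,.5095,.2684,.148,.033,5.4,o)
cv2.imwrite('pics/i1.png',c);cv2.imwrite('pics/i2.png',d)
E
```

```text
(no output)
```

View pics/i1.png

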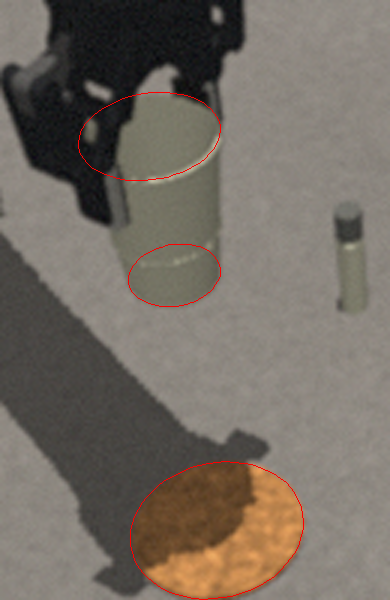

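View pics/i2.png

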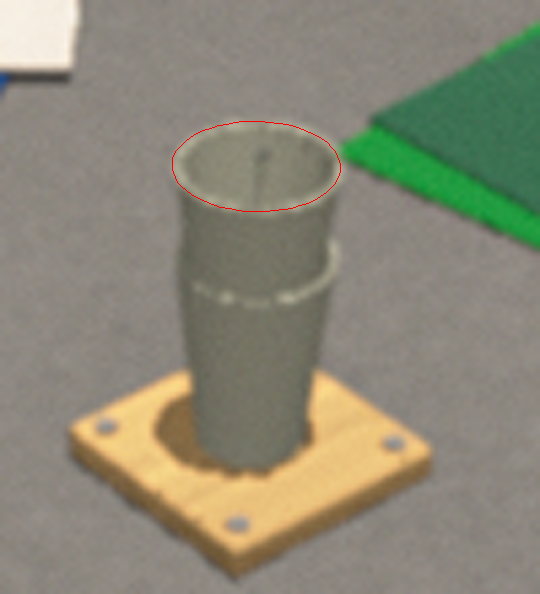

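>>> send_rows(
  steps=[
    {"twist":[0,0,0],"offset":[-0.0005,-0.0025,0.01],"fingers":0.4},
    {"twist":[0,0,0],"offset":[0,0,0.03],"fingers":0.4},
    {"twist":[0,0,0],"offset":[0,0,0.03],"fingers":0.4},
    {"twist":[0,0,0],"offset":[0,0,0.03],"fingers":0.4},
    {"twist":[0,0,0],"offset":[0,0,0.03],"fingers":0.4},
  ],
)

```text
clock: 9.85
tcp_pos: [0.5368, -0.2049, 0.1298]
ee_rot: [-0.001, 1.0, 0.0, -0.0]
wrist_force: [0.3, -0.6, -1.2]
gripper_width: 0.737
```

>>> send_rows(
  steps=[
    {"twist":[0,0,0],"offset":[0,0,0.025],"fingers":0.4},
    {"twist":[0,0,0],"offset":[0,0,0.015],"fingers":0.4},
    {"twist":[0,0,0],"offset":[0,0,0.01],"fingers":0.4},
    {"twist":[0,0,0],"offset":[0,0,0.005],"fingers":0.4},
    {"twist":[0,0,0],"offset":[0,0,0],"fingers":0.4},
  ],
)

```text
clock: 10.35
tcp_pos: [0.5368, -0.2057, 0.076]
ee_rot: [0.0, 1.0, 0.0, -0.0]
wrist_force: [0.3, 0.9, -0.4]
gripper_width: 0.736
```

```bash
python3 - <<'E'
from h import *
im=env.camera('scene')[:,:,::-1].copy();t=np.linspace(0,2*np.pi,60)
obs=env.get_obs();print(obs['tcp_pos'],obs['wrist_force']);x,y,z=obs['tcp_pos']
def circ(im,cx,cy,cz,r,f=5,o=(0,0)):
    c=(proj('scene',np.stack([cx+r*np.cos(t),cy+r*np.sin(t),0*t+cz],1))-o+.5)*f
    cv2.polylines(im,[np.round(c).astype(np.int32)],True,(0,0,255),1)
o=np.array([155,225]);c=cv2.resize(im[225:385,155:285],None,fx=4,fy=4,interpolation=cv2.INTER_CUBIC)[:600]
circ(c,x,y,z-.0563,.023,4,o);circ(c,.537,-.2036,.005,.05,4,o)
cv2.imwrite('pics/j1.png',c)
E
```

```text
[ 0.53717647 -0.20598301  0.07659521] [ 0.37836    -0.35454481 -0.67902978]
```

View pics/j1.png

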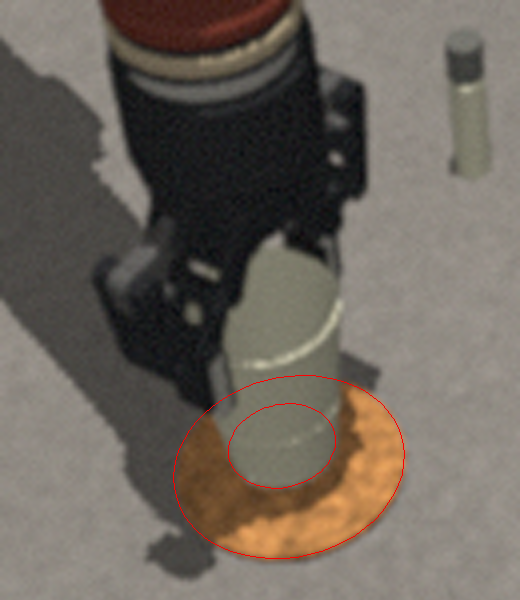

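>>> send_rows(
  steps=[
    {"twist":[0,0,0],"offset":[0,0.002,0.003],"fingers":0.4},
    {"twist":[0,0,0],"offset":[0,0,0.003],"fingers":0.4},
    {"twist":[0,0,0],"offset":[0,0,0.003],"fingers":0.4},
    {"twist":[0,0,0],"offset":[0,0,0.002],"fingers":0.4},
    {"twist":[0,0,0],"offset":[0,0,0],"fingers":0.4},
  ],
)

```text
clock: 10.9
tcp_pos: [0.5365, -0.2041, 0.065]
ee_rot: [0.0, 1.0, 0.0, -0.0]
wrist_force: [0.0, -0.8, -0.4]
gripper_width: 0.738
```

>>> send_rows(
  steps=[
    {"twist":[0,0,0],"offset":[0,0,0.001],"fingers":0.4},
    {"twist":[0,0,0],"offset":[0,0,0.001],"fingers":0.4},
    {"twist":[0,0,0],"offset":[0,0,0],"fingers":0.4},
  ],
)

```text
clock: 11.2
tcp_pos: [0.5367, -0.2041, 0.0632]
ee_rot: [0.0, 1.0, 0.0, -0.0]
wrist_force: [0.4, -0.5, -1.0]
gripper_width: 0.732
```

>>> send_rows(
  steps=[
    {"twist":[0,0,0],"offset":[0,0,0.001],"fingers":0.4},
    {"twist":[0,0,0],"offset":[0,0,0],"fingers":0.4},
  ],
)

```text
clock: 11.4
tcp_pos: [0.5367, -0.2041, 0.0622]
ee_rot: [0.0, 1.0, 0.0, -0.0]
wrist_force: [0.2, -0.6, -1.4]
gripper_width: 0.732
```

>>> send_rows(
  steps=[
    {"twist":[0,0,0],"offset":[0,0,0.0005],"fingers":0.4},
    {"twist":[0,0,0],"offset":[0,0,0],"fingers":0.4},
  ],
)

```text
clock: 11.6
tcp_pos: [0.5367, -0.2041, 0.0618]
ee_rot: [0.0, 1.0, -0.0, -0.0]
wrist_force: [0.5, -0.3, -0.7]
gripper_width: 0.736
```

>>> send_rows(
  steps=[
    {"twist":[0,0,0],"offset":[0,0,0.0005],"fingers":0.4},
    {"twist":[0,0,0],"offset":[0,0,0],"fingers":0.4},
  ],
)

```text
clock: 11.8
tcp_pos: [0.5369, -0.2041, 0.0615]
ee_rot: [0.0, 1.0, -0.0, 0.0]
wrist_force: [0.4, -0.3, 0.5]
gripper_width: 0.734
```

>>> send_rows(
  steps=[
    {"twist":[0,0,0],"offset":[0,0,0.0005],"fingers":0.4},
    {"twist":[0,0,0],"offset":[0,0,0],"fingers":0.4},
  ],
)

```text
clock: 12.0
tcp_pos: [0.5371, -0.2041, 0.0615]
ee_rot: [0.0, 1.0, -0.0, 0.0]
wrist_force: [-1.5, 0.6, 4.8]
gripper_width: 0.733
```

>>> send_rows(
  steps=[
    {"twist":[0,0,0],"offset":[0,0,0.0005],"fingers":0.4},
    {"twist":[0,0,0],"offset":[0,0,0],"fingers":0.4},
  ],
)

```text
clock: 12.2
tcp_pos: [0.5372, -0.2041, 0.0614]
ee_rot: [0.0, 1.0, -0.0, 0.001]
wrist_force: [-1.6, 0.9, 7.6]
gripper_width: 0.737
```

Contact (Fz 0 → +7.6 N) at the expected height. I open gradually.

>>> send_rows(
  steps=[
    {"twist":[0,0,0],"offset":[0,0,-0.0005],"fingers":0.74},
    {"twist":[0,0,0],"offset":[0,0,0],"fingers":0.8},
    {"twist":[0,0,0],"offset":[0,0,0],"fingers":0.87},
    {"twist":[0,0,0],"offset":[0,0,0],"fingers":0.94},
    {"twist":[0,0,0],"offset":[0,0,0],"fingers":1},
  ],
)

```text
clock: 12.7
tcp_pos: [0.5366, -0.2041, 0.0605]
ee_rot: [0.0, 1.0, 0.0, -0.0]
wrist_force: [-0.2, -0.6, -0.4]
gripper_width: 1.002
```

>>> send_rows(
  steps=[
    {"twist":[0,0,0],"offset":[0,0,0],"fingers":1},
    {"twist":[0,0,0],"offset":[0,0,-0.003],"fingers":1},
    {"twist":[0,0,0],"offset":[0,0,-0.006],"fingers":1},
    {"twist":[0,0,0],"offset":[0,0,-0.01],"fingers":1},
    {"twist":[0,0,0],"offset":[0,0,-0.01],"fingers":1},
  ],
)

```text
clock: 13.2
tcp_pos: [0.537, -0.2042, 0.0909]
ee_rot: [0.0, 1.0, -0.0, 0.0]
wrist_force: [0.5, 0.1, 1.6]
gripper_width: 1.002
```

```bash
python3 - <<'E'
from h import *
im=env.camera('scene')[:,:,::-1].copy()
obs=env.get_obs();print(obs['tcp_pos'],obs['wrist_force'])
c=cv2.resize(im[215:385,145:295],None,fx=3.5,fy=3.5,interpolation=cv2.INTER_CUBIC)[:600]
cv2.imwrite('pics/k1.png',c)
E
```

```text
[ 0.53819011 -0.20465295  0.09270985] [0.83528047 0.49184656 1.5350893 ]
```

View pics/k1.png

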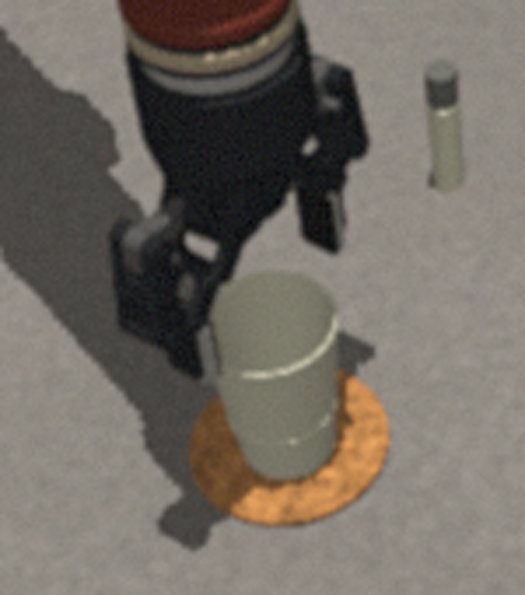

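The pot stands upright on the coaster, clear of the fingers. I raise, then go over to the stick.

>>> send_rows(
  steps=[
    {"twist":[0,0,0],"offset":[0,0,-0.02],"fingers":1},
    {"twist":[0,0,0],"offset":[0,0,-0.03],"fingers":1},
    {"twist":[0,0,0],"offset":[0,0,-0.035],"fingers":1},
    {"twist":[0,0,0],"offset":[0,0,-0.035],"fingers":1},
    {"twist":[0,0,0],"offset":[0,0,-0.03],"fingers":0.6},
  ],
)

```text
clock: 13.75
tcp_pos: [0.537, -0.2042, 0.2425]
ee_rot: [0.0, 1.0, -0.0, 0.001]
wrist_force: [-0.0, -1.0, -0.1]
gripper_width: 0.855
```

>>> send_rows(
  steps=[
    {"twist":[0,0,0],"offset":[-0.009,0.023,0],"fingers":0.55},
    {"twist":[0,0,0],"offset":[-0.012,0.03,0],"fingers":0.55},
    {"twist":[0,0,0],"offset":[-0.012,0.03,0],"fingers":0.55},
    {"twist":[0,0,0],"offset":[-0.012,0.03,0],"fingers":0.55},
    {"twist":[0,0,0],"offset":[-0.012,0.03,0],"fingers":0.55},
  ],
)

```text
clock: 14.25
tcp_pos: [0.5942, -0.06, 0.2406]
ee_rot: [0.0, 1.0, -0.0, 0.0]
wrist_force: [-0.1, -0.3, -0.9]
gripper_width: 0.551
```

>>> send_rows(
  steps=[
    {"twist":[0,0,0],"offset":[-0.012,0.03,0],"fingers":0.55},
    {"twist":[0,0,0],"offset":[-0.012,0.03,0],"fingers":0.55},
    {"twist":[0,0,0],"offset":[-0.008,0.021,0],"fingers":0.55},
    {"twist":[0,0,0],"offset":[0,0,0],"fingers":0.55},
    {"twist":[0,0,0],"offset":[0,0,0],"fingers":0.55},
  ],
)

```text
clock: 14.75
tcp_pos: [0.6257, 0.0195, 0.24]
ee_rot: [0.0, 1.0, -0.001, -0.0]
wrist_force: [-1.1, -0.7, -0.3]
gripper_width: 0.546
```

```bash
python3 - <<'E'
from h import *
t=np.linspace(0,2*np.pi,60)
obs=env.get_obs();print(obs['tcp_pos'],obs['wrist_force'],obs['gripper_width'])
for n,o,w,f in(('scene',(300,170),(110,130),4.5),('top',(350,220),(100,100),6)):
    im=env.camera(n)[:,:,::-1].copy();cv2.imwrite(f'pics/l_{n}_full.png',im)
    c=cv2.resize(im[o[1]:o[1]+w[1],o[0]:o[0]+w[0]],None,fx=f,fy=f,interpolation=cv2.INTER_CUBIC)
    def circ(cx,cy,cz,r):
        q=(proj(n,np.stack([cx+r*np.cos(t),cy+r*np.sin(t),0*t+cz],1))-o+.5)*f
        cv2.polylines(c,[np.round(q).astype(np.int32)],True,(0,0,255),1)
    if n=='scene': circ(.6259,.0197,.13,.013);circ(.6259,.0197,0,.013)
    else: circ(.537,-.2041,.095,.033);circ(.537,-.2041,.005,.023);circ(.537,-.2036,.005,.05)
    cv2.imwrite(f'pics/l_{n}.png',c)
E
```

```text
[0.62570781 0.01949971 0.24001781] [-1.07293698 -0.66955466 -0.28164705] 0.5460752973360431
```

View pics/l_scene.png

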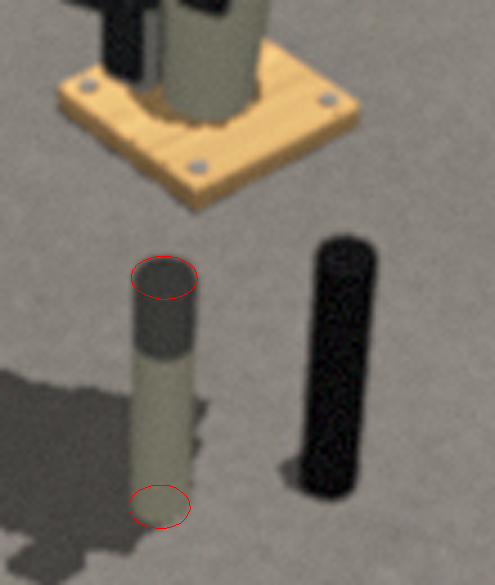

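View pics/l_top.png

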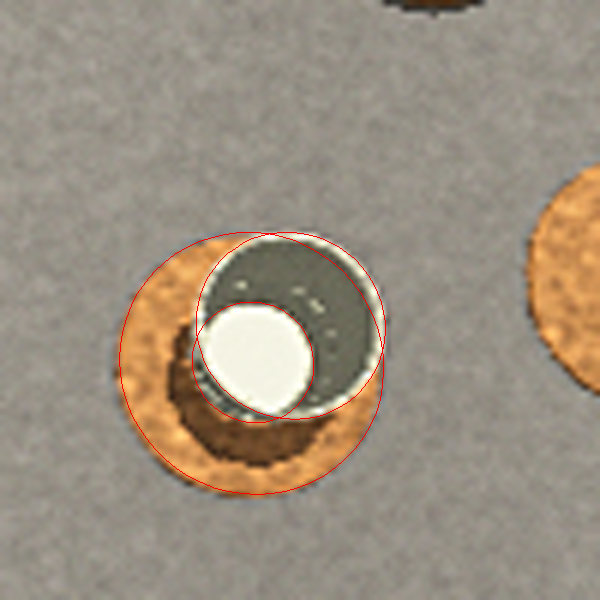

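View pics/l_scene_full.png

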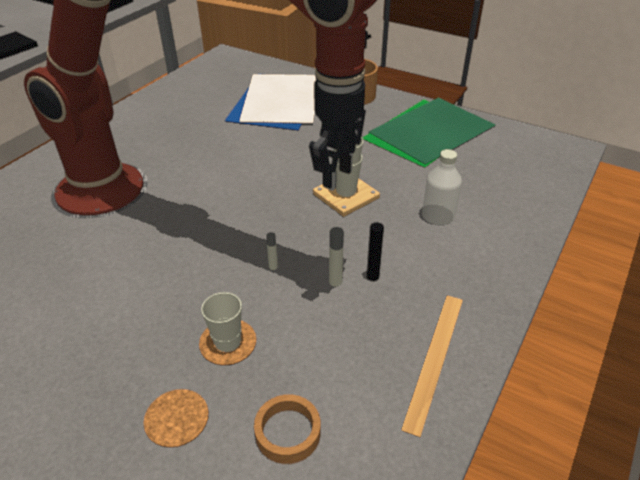

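>>> send_rows(
  steps=[
    {"twist":[0,0,0],"offset":[0,0,0.025],"fingers":0.55},
    {"twist":[0,0,0],"offset":[0,0,0.025],"fingers":0.55},
    {"twist":[0,0,0],"offset":[0,0,0.025],"fingers":0.55},
    {"twist":[0,0,0],"offset":[0,0,0.02],"fingers":0.55},
    {"twist":[0,0,0],"offset":[0,0,0],"fingers":0.55},
  ],
)

```text
clock: 15.35
tcp_pos: [0.6234, 0.0176, 0.142]
ee_rot: [0.002, 1.0, -0.001, -0.004]
wrist_force: [0.1, -1.0, 1.1]
gripper_width: 0.548
```

```bash
python3 - <<'E'
from h import *
im=env.camera('scene')[:,:,::-1]
o=env.get_obs();print(o['tcp_pos'],o['wrist_force'])
cv2.imwrite('pics/m1.png',cv2.resize(im[170:310,280:400],None,fx=4,fy=4,interpolation=cv2.INTER_CUBIC))
E
```

```text
[0.62487165 0.01790153 0.14393074] [-1.15925151 -0.05750045  0.91820419]
```

View pics/m1.png

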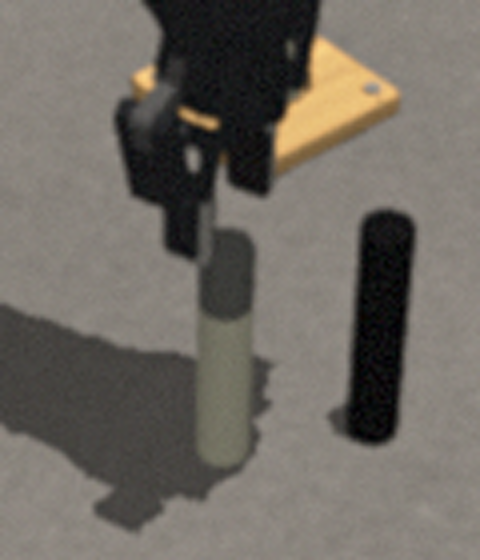

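>>> send_rows(
  steps=[
    {"twist":[0,0,0],"offset":[0,0.0015,0.008],"fingers":0.55},
    {"twist":[0,0,0],"offset":[0,0,0.01],"fingers":0.55},
    {"twist":[0,0,0],"offset":[0,0,0.01],"fingers":0.55},
    {"twist":[0,0,0],"offset":[0,0,0.01],"fingers":0.55},
    {"twist":[0,0,0],"offset":[0,0,0.01],"fingers":0.55},
  ],
)

```text
clock: 15.9
tcp_pos: [0.6258, 0.0213, 0.0959]
ee_rot: [0.0, 1.0, -0.0, -0.0]
wrist_force: [0.2, -0.1, 0.1]
gripper_width: 0.549
```

>>> send_rows(
  steps=[
    {"twist":[0,0,0],"offset":[0,0,0],"fingers":0.5},
    {"twist":[0,0,0],"offset":[0,0,0],"fingers":0.45},
    {"twist":[0,0,0],"offset":[0,0,0],"fingers":0.4},
    {"twist":[0,0,0],"offset":[0,0,0],"fingers":0.36},
    {"twist":[0,0,0],"offset":[0,0,0],"fingers":0.36},
  ],
  force=25,
)

```text
clock: 16.4
tcp_pos: [0.6263, 0.0214, 0.0973]
ee_rot: [0.0, 1.0, 0.0, 0.0]
wrist_force: [0.2, -1.3, 0.1]
gripper_width: 0.358
```

```bash
python3 - <<'E'
from h import *
im=env.camera('scene')[:,:,::-1]
o=env.get_obs();print(o['tcp_pos'],o['wrist_force'],o['ee_rot'],o['gripper_width'])
cv2.imwrite('pics/m2.png',cv2.resize(im[170:310,280:400],None,fx=4,fy=4,interpolation=cv2.INTER_CUBIC))
im=env.camera('top')[:,:,::-1]
cv2.imwrite('pics/m3.png',cv2.resize(im[180:300,230:350],None,fx=4,fy=4,interpolation=cv2.INTER_CUBIC))
E
```

```text
[0.62619105 0.02135158 0.09721167] [ 0.46994719 -0.08708608 -0.03393146] [4.02303692e-04 9.99999851e-01 1.36687442e-05 3.69223333e-04] 0.3586928022661901
```

View pics/m2.png

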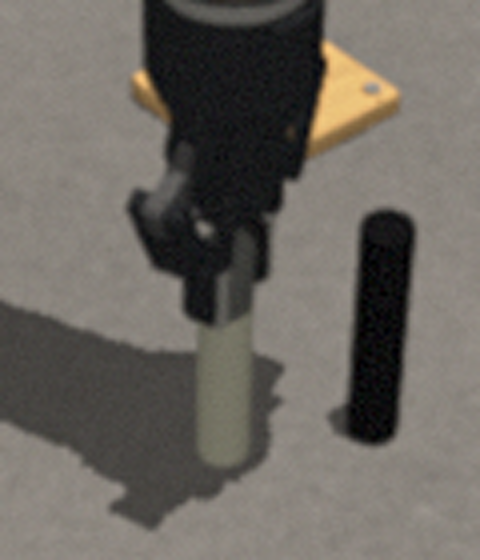

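View pics/m3.png

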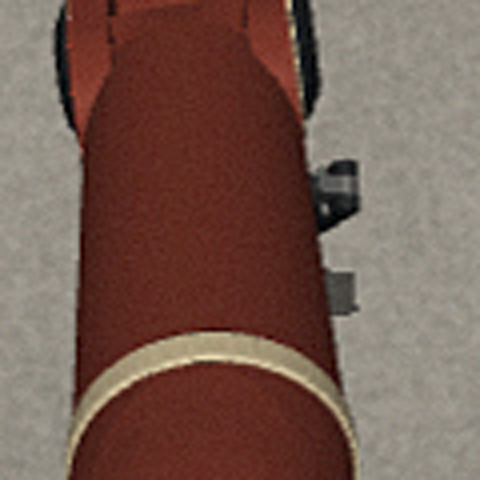

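>>> send_rows(
  steps=[
    {"twist":[0,0,0],"offset":[0,0,0],"fingers":0.33},
    {"twist":[0,0,0],"offset":[0,0,0],"fingers":0.3},
    {"twist":[0,0,0],"offset":[0,0,0],"fingers":0.2},
    {"twist":[0,0,0],"offset":[0,0,0],"fingers":0.1},
    {"twist":[0,0,0],"offset":[0,0,0],"fingers":0.1},
  ],
)

```text
clock: 17.0
tcp_pos: [0.6261, 0.0212, 0.097]
ee_rot: [0.0, 1.0, -0.0, 0.0]
wrist_force: [-0.1, 0.1, 2.2]
gripper_width: 0.297
```

>>> send_rows(
  steps=[
    {"twist":[0,0,0],"offset":[0,0,0],"fingers":0.1},
    {"twist":[0,0,0],"offset":[0,0,-0.004],"fingers":0.1},
    {"twist":[0,0,0],"offset":[0,0,-0.008],"fingers":0.1},
    {"twist":[0,0,0],"offset":[0,0,-0.008],"fingers":0.1},
    {"twist":[0,0,0],"offset":[0,0,0],"fingers":0.1},
  ],
  force=35,
)

```text
clock: 17.5
tcp_pos: [0.6271, 0.0215, 0.1185]
ee_rot: [0.0, 1.0, 0.0, 0.002]
wrist_force: [-0.3, -0.5, -0.2]
gripper_width: 0.292
```

```bash
python3 - <<'E'
from h import *
im=env.camera('scene')[:,:,::-1]
o=env.get_obs();print(o['tcp_pos'],o['wrist_force'],o['ee_rot'],o['gripper_width'])
cv2.imwrite('pics/n1.png',cv2.resize(im[170:310,280:400],None,fx=4,fy=4,interpolation=cv2.INTER_CUBIC))
E
```

```text
[0.62656446 0.02144278 0.11782976] [ 0.62251132  0.6746554  -0.47884224] [3.50853303e-04 9.99999451e-01 7.61665532e-05 9.84643866e-04] 0.28832859955006496
```

View pics/n1.png

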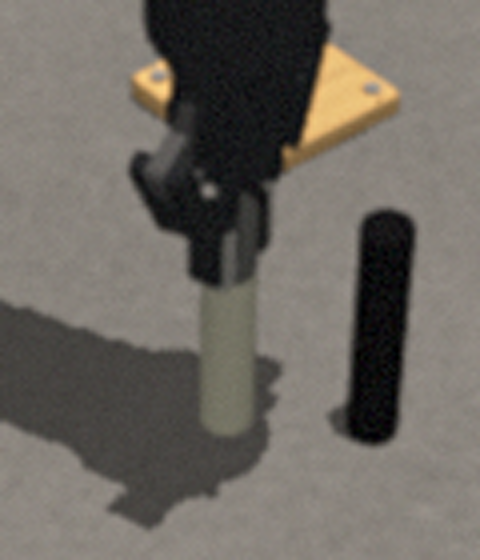

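The stick is lifted upright and the black stick is untouched. I raise it and carry it over the pot.

>>> send_rows(
  steps=[
    {"twist":[0,0,0],"offset":[0,0,-0.015],"fingers":0.1},
    {"twist":[0,0,0],"offset":[0,0,-0.025],"fingers":0.1},
    {"twist":[0,0,0],"offset":[0,0,-0.03],"fingers":0.1},
    {"twist":[0,0,0],"offset":[0,0,-0.03],"fingers":0.1},
    {"twist":[0,0,0],"offset":[0,0,-0.012],"fingers":0.1},
  ],
)

```text
clock: 18.05
tcp_pos: [0.6274, 0.0214, 0.2319]
ee_rot: [0.0, 1.0, 0.0, 0.003]
wrist_force: [0.5, 1.6, -0.1]
gripper_width: 0.293
```

>>> send_rows(
  steps=[
    {"twist":[0,0,0],"offset":[0.006,-0.015,0],"fingers":0.1},
    {"twist":[0,0,0],"offset":[0.012,-0.03,0],"fingers":0.1},
    {"twist":[0,0,0],"offset":[0.012,-0.03,0],"fingers":0.1},
    {"twist":[0,0,0],"offset":[0.012,-0.03,0],"fingers":0.1},
    {"twist":[0,0,0],"offset":[0.012,-0.03,0],"fingers":0.1},
  ],
)

```text
clock: 18.55
tcp_pos: [0.5691, -0.1161, 0.2264]
ee_rot: [0.001, 1.0, -0.0, -0.003]
wrist_force: [0.3, -0.2, -0.4]
gripper_width: 0.296
```

>>> send_rows(
  steps=[
    {"twist":[0,0,0],"offset":[0.012,-0.03,0],"fingers":0.1},
    {"twist":[0,0,0],"offset":[0.012,-0.03,0],"fingers":0.1},
    {"twist":[0,0,0],"offset":[0.0115,-0.03,0],"fingers":0.1},
    {"twist":[0,0,0],"offset":[0,0,0],"fingers":0.1},
    {"twist":[0,0,0],"offset":[0,0,0],"fingers":0.1},
  ],
)

```text
clock: 19.05
tcp_pos: [0.5341, -0.205, 0.227]
ee_rot: [0.002, 1.0, 0.0, -0.002]
wrist_force: [0.7, 0.4, -1.5]
gripper_width: 0.292
```

```bash
python3 - <<'E'
from h import *
t=np.linspace(0,2*np.pi,60)
obs=env.get_obs();print(obs['tcp_pos'],obs['wrist_force'],obs['gripper_width']);x,y,z=obs['tcp_pos']
for n,o,w,f in(('scene',(155,200),(120,165),3.6),('top',(350,220),(100,100),5)):
    im=env.camera(n)[:,:,::-1].copy()
    c=cv2.resize(im[o[1]:o[1]+w[1],o[0]:o[0]+w[0]],None,fx=f,fy=f,interpolation=cv2.INTER_CUBIC)
    def circ(cx,cy,cz,r):
        q=(proj(n,np.stack([cx+r*np.cos(t),cy+r*np.sin(t),0*t+cz],1))-o+.5)*f
        cv2.polylines(c,[np.round(q).astype(np.int32)],True,(0,0,255),1)
    circ(x,y,z-.097,.013);circ(.537,-.2041,.095,.033)
    cv2.imwrite(f'pics/o_{n}.png',c)
E
```

```text
[ 0.53414041 -0.20496543  0.226991  ] [ 0.7434436   0.44153995 -1.50647634] 0.2923400861491809
```

View pics/o_scene.png

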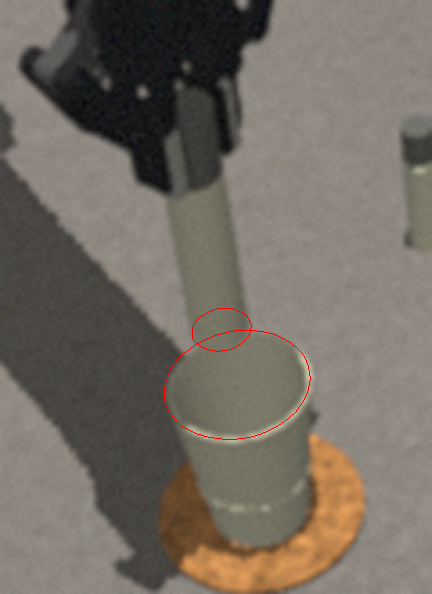

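View pics/o_top.png

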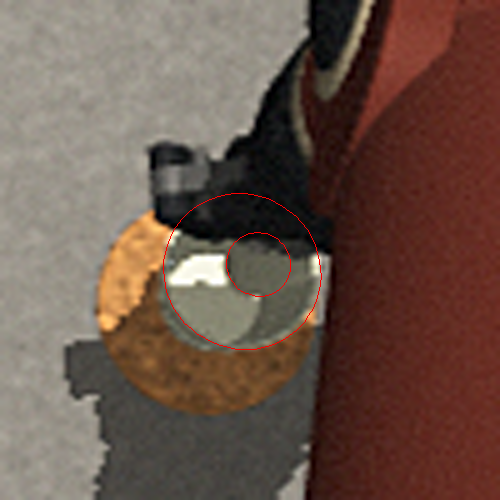

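>>> send_rows(
  steps=[
    {"twist":[0,0,0],"offset":[0,0,0],"fingers":0.1},
    {"twist":[0,0,0],"offset":[0,0,0],"fingers":0.1},
  ],
)

```text
clock: 19.35
tcp_pos: [0.5366, -0.2023, 0.2285]
ee_rot: [-0.001, 1.0, 0.0, -0.0]
wrist_force: [1.1, -0.6, -0.3]
gripper_width: 0.293
```

```bash
python3 - <<'E'
from h import *
t=np.linspace(0,2*np.pi,60)
obs=env.get_obs();print(obs['tcp_pos'],obs['wrist_force'],obs['ee_rot']);x,y,z=obs['tcp_pos']
n,o,w,f=('scene',(155,200),(120,165),3.6)
im=env.camera(n)[:,:,::-1].copy();cv2.imwrite('pics/p_full.png',im)
c=cv2.resize(im[o[1]:o[1]+w[1],o[0]:o[0]+w[0]],None,fx=f,fy=f,interpolation=cv2.INTER_CUBIC)
def circ(cx,cy,cz,r):
        q=(proj(n,np.stack([cx+r*np.cos(t),cy+r*np.sin(t),0*t+cz],1))-o+.5)*f
        cv2.polylines(c,[np.round(q).astype(np.int32)],True,(0,0,255),1)
for zz in(0,.03,.06,.097):circ(x,y,z-zz,.013)
circ(.537,-.2041,.095,.033)
cv2.imwrite(f'pics/p_{n}.png',c)
E
```

```text
[ 0.53657405 -0.2023107   0.22851995] [ 1.05963347 -0.58239661 -0.32294581] [-7.50972492e-04  9.99999654e-01  2.86873965e-04 -2.12009111e-04]
```

View pics/p_scene.png

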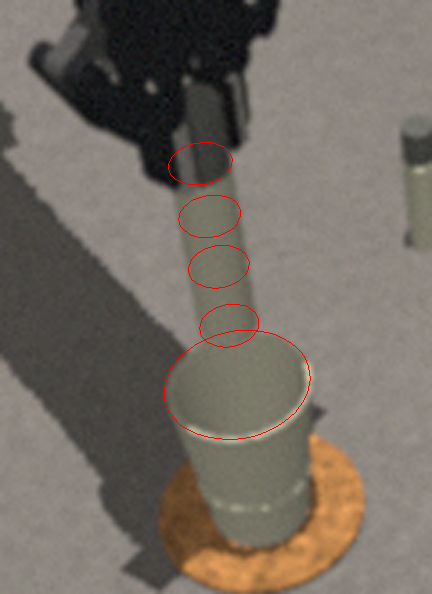

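>>> send_rows(
  steps=[
    {"twist":[0,0,0],"offset":[0,-0.0015,0.01],"fingers":0.1},
    {"twist":[0,0,0],"offset":[0,0,0.015],"fingers":0.1},
    {"twist":[0,0,0],"offset":[0,0,0.02],"fingers":0.1},
    {"twist":[0,0,0],"offset":[0,0,0.02],"fingers":0.1},
    {"twist":[0,0,0],"offset":[0,0,0],"fingers":0.1},
  ],
)

```text
clock: 19.9
tcp_pos: [0.534, -0.2042, 0.1605]
ee_rot: [0.0, 1.0, 0.001, -0.004]
wrist_force: [-1.2, -0.1, -1.1]
gripper_width: 0.296
```

```bash
python3 - <<'E'
from h import *
t=np.linspace(0,2*np.pi,60)
obs=env.get_obs();print(obs['tcp_pos'],obs['wrist_force'],obs['ee_rot'])
n,o,w,f=('scene',(155,200),(120,165),3.6)
im=env.camera(n)[:,:,::-1].copy()
c=cv2.resize(im[o[1]:o[1]+w[1],o[0]:o[0]+w[0]],None,fx=f,fy=f,interpolation=cv2.INTER_CUBIC)
cv2.imwrite(f'pics/q_{n}.png',c)
E
```

```text
[ 0.5339723  -0.20416119  0.16052027] [-1.19894334 -0.14148715 -1.11034884] [ 1.80174857e-04  9.99993070e-01  1.15556865e-03 -3.53429689e-03]
```

View pics/q_scene.png

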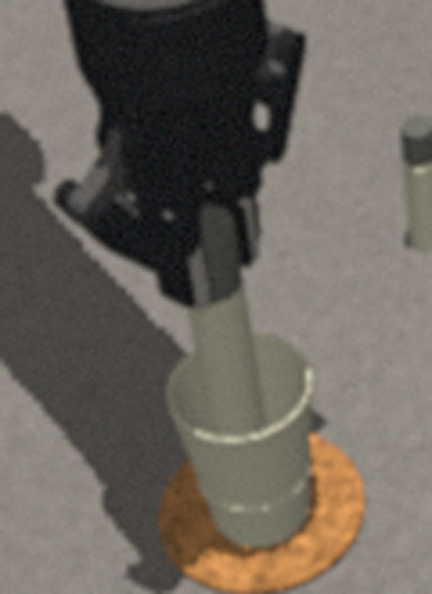

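>>> send_rows(
  steps=[
    {"twist":[0,0,0],"offset":[0,0,0.012],"fingers":0.1},
    {"twist":[0,0,0],"offset":[0,0,0.012],"fingers":0.1},
    {"twist":[0,0,0],"offset":[0,0,0.012],"fingers":0.1},
    {"twist":[0,0,0],"offset":[0,0,0.008],"fingers":0.1},
    {"twist":[0,0,0],"offset":[0,0,0],"fingers":0.1},
  ],
)

```text
clock: 20.45
tcp_pos: [0.5353, -0.2047, 0.1182]
ee_rot: [0.0, 1.0, 0.001, -0.002]
wrist_force: [0.4, -0.9, 0.0]
gripper_width: 0.29
```

>>> send_rows(
  steps=[
    {"twist":[0,0,0],"offset":[0,0,0.002],"fingers":0.1},
    {"twist":[0,0,0],"offset":[0,0,0.001],"fingers":0.1},
    {"twist":[0,0,0],"offset":[0,0,0],"fingers":0.1},
    {"twist":[0,0,0],"offset":[0,0,0],"fingers":0.1},
  ],
)

```text
clock: 20.85
tcp_pos: [0.5365, -0.2052, 0.1172]
ee_rot: [0.0, 1.0, -0.0, 0.0]
wrist_force: [-0.7, 0.8, -1.3]
gripper_width: 0.291
```

>>> send_rows(
  steps=[
    {"twist":[0,0,0],"offset":[0,0.001,0.003],"fingers":0.1},
    {"twist":[0,0,0],"offset":[0,0,0.003],"fingers":0.1},
    {"twist":[0,0,0],"offset":[0,0,0.002],"fingers":0.1},
    {"twist":[0,0,0],"offset":[0,0,0],"fingers":0.1},
  ],
)

```text
clock: 21.25
tcp_pos: [0.5359, -0.2039, 0.1083]
ee_rot: [0.0, 1.0, 0.0, -0.001]
wrist_force: [0.2, -0.1, -0.1]
gripper_width: 0.289
```

>>> send_rows(
  steps=[
    {"twist":[0,0,0],"offset":[0,0,0.001],"fingers":0.1},
    {"twist":[0,0,0],"offset":[0,0,0.001],"fingers":0.1},
    {"twist":[0,0,0],"offset":[0,0,0],"fingers":0.1},
  ],
)

```text
clock: 21.55
tcp_pos: [0.5362, -0.2041, 0.1067]
ee_rot: [0.0, 1.0, 0.0, -0.0]
wrist_force: [0.3, -0.5, -0.1]
gripper_width: 0.293
```

>>> send_rows(
  steps=[
    {"twist":[0,0,0],"offset":[0,0,0.0005],"fingers":0.1},
    {"twist":[0,0,0],"offset":[0,0,0],"fingers":0.1},
  ],
)

```text
clock: 21.75
tcp_pos: [0.5363, -0.2041, 0.1063]
ee_rot: [0.0, 1.0, -0.0, -0.0]
wrist_force: [0.6, -0.3, -1.1]
gripper_width: 0.293
```

>>> send_rows(
  steps=[
    {"twist":[0,0,0],"offset":[0,0,0.0005],"fingers":0.1},
    {"twist":[0,0,0],"offset":[0,0,0],"fingers":0.1},
  ],
)

```text
clock: 21.95
tcp_pos: [0.5364, -0.2041, 0.106]
ee_rot: [0.0, 1.0, -0.0, 0.0]
wrist_force: [0.2, 0.7, 1.2]
gripper_width: 0.292
```

>>> send_rows(
  steps=[
    {"twist":[0,0,0],"offset":[0,0,0.0005],"fingers":0.1},
    {"twist":[0,0,0],"offset":[0,0,0],"fingers":0.1},
  ],
)

```text
clock: 22.15
tcp_pos: [0.5366, -0.2042, 0.106]
ee_rot: [0.0, 1.0, -0.0, 0.0]
wrist_force: [-0.0, 0.3, 4.3]
gripper_width: 0.291
```

```bash
python3 - <<'E'
from h import *
t=np.linspace(0,2*np.pi,60)
obs=env.get_obs();print(obs['tcp_pos'],obs['wrist_force'],obs['ee_rot'])
n,o,w,f=('scene',(155,200),(120,165),3.6)
im=env.camera(n)[:,:,::-1].copy()
c=cv2.resize(im[o[1]:o[1]+w[1],o[0]:o[0]+w[0]],None,fx=f,fy=f,interpolation=cv2.INTER_CUBIC)
cv2.imwrite(f'pics/r_{n}.png',c)
E
```

```text
[ 0.5365695  -0.20417699  0.1059844 ] [-0.01820041  0.33374706  4.3103064 ] [ 3.79151127e-04  9.99999846e-01 -1.32770845e-04  3.81638749e-04]
```

View pics/r_scene.png

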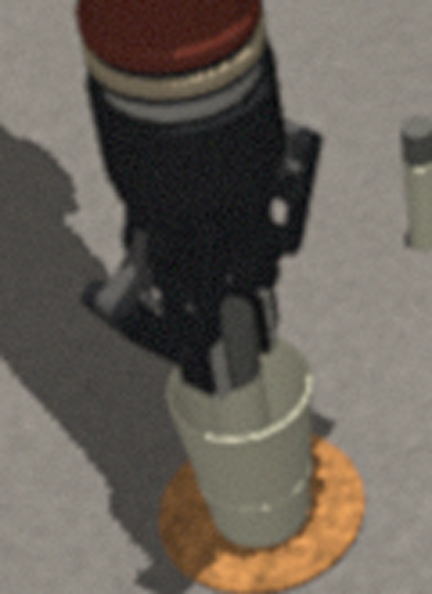

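Bottomed on the pot floor at the predicted height. I release gently.

>>> send_rows(
  steps=[
    {"twist":[0,0,0],"offset":[0,0,-0.0005],"fingers":0.3},
    {"twist":[0,0,0],"offset":[0,0,0],"fingers":0.34},
    {"twist":[0,0,0],"offset":[0,0,0],"fingers":0.4},
    {"twist":[0,0,0],"offset":[0,0,0],"fingers":0.5},
    {"twist":[0,0,0],"offset":[0,0,0],"fingers":0.55},
  ],
)

```text
clock: 22.7
tcp_pos: [0.5362, -0.2041, 0.1055]
ee_rot: [0.0, 1.0, 0.0, -0.0]
wrist_force: [0.1, -0.4, 0.5]
gripper_width: 0.548
```

>>> send_rows(
  steps=[
    {"twist":[0,0,0],"offset":[0,0,0],"fingers":0.6},
    {"twist":[0,0,0],"offset":[0,0,-0.004],"fingers":0.6},
    {"twist":[0,0,0],"offset":[0,0,-0.01],"fingers":0.6},
    {"twist":[0,0,0],"offset":[0,0,-0.012],"fingers":0.6},
    {"twist":[0,0,0],"offset":[0,0,-0.012],"fingers":0.6},
  ],
)

```text
clock: 23.2
tcp_pos: [0.5366, -0.2042, 0.1453]
ee_rot: [0.0, 1.0, -0.0, 0.001]
wrist_force: [0.7, 0.5, 0.2]
gripper_width: 0.602
```

>>> send_rows(
  steps=[
    {"twist":[0,0,0],"offset":[0,0,-0.02],"fingers":0.6},
    {"twist":[0,0,0],"offset":[0,0,-0.03],"fingers":0.6},
    {"twist":[0,0,0],"offset":[0,0,-0.03],"fingers":0.6},
    {"twist":[0,0,0],"offset":[0,0,-0.03],"fingers":0.6},
    {"twist":[0,0,0],"offset":[0,0,-0.01],"fingers":0.6},
  ],
)

```text
clock: 23.7
tcp_pos: [0.538, -0.2047, 0.2685]
ee_rot: [0.0, 1.0, -0.001, 0.004]
wrist_force: [0.9, -0.1, 0.9]
gripper_width: 0.599
```

>>> send_rows(
  steps=[
    {"twist":[0,0,0],"offset":[0,0.03,0],"fingers":0.6},
    {"twist":[0,0,0],"offset":[0,0.03,0],"fingers":0.6},
    {"twist":[0,0,0],"offset":[0,0.03,0],"fingers":0.6},
    {"twist":[0,0,0],"offset":[0,0.03,0],"fingers":0.6},
    {"twist":[0,0,0],"offset":[0,0.03,0],"fingers":0.6},
  ],
)

```text
clock: 24.2
tcp_pos: [0.5358, -0.0529, 0.2638]
ee_rot: [0.0, 1.0, 0.0, -0.0]
wrist_force: [0.1, -0.8, 0.2]
gripper_width: 0.596
```

```bash
python3 - <<'E'
from h import *
t=np.linspace(0,2*np.pi,60)
obs=env.get_obs();print(obs['clock'],obs['tcp_pos'],obs['wrist_force'])
for n,o,w,f in(('scene',(155,200),(120,165),3.6),('top',(350,220),(100,100),5)):
    im=env.camera(n)[:,:,::-1].copy();cv2.imwrite(f'pics/s_{n}_full.png',im)
    c=cv2.resize(im[o[1]:o[1]+w[1],o[0]:o[0]+w[0]],None,fx=f,fy=f,interpolation=cv2.INTER_CUBIC)
    def circ(cx,cy,cz,r):
        q=(proj(n,np.stack([cx+r*np.cos(t),cy+r*np.sin(t),0*t+cz],1))-o+.5)*f
        cv2.polylines(c,[np.round(q).astype(np.int32)],True,(0,0,255),1)
    circ(.5368,-.2041,.139,.013);circ(.537,-.2041,.095,.033)
    cv2.imwrite(f'pics/s_{n}.png',c)
E
```

```text
24.2 [ 0.53584285 -0.0528608   0.26376879] [ 0.13180313 -0.81767448  0.15450415]
```

View pics/s_scene.png

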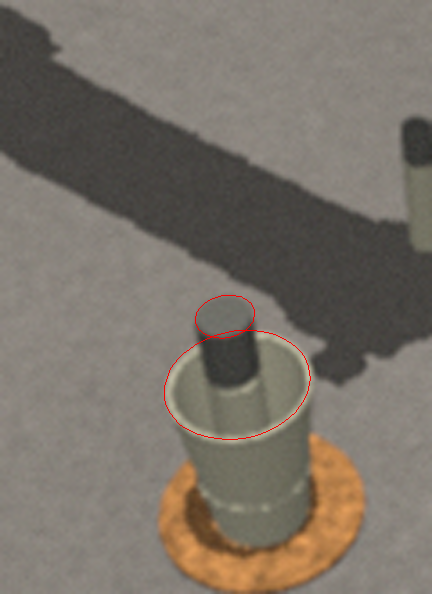

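View pics/s_top.png

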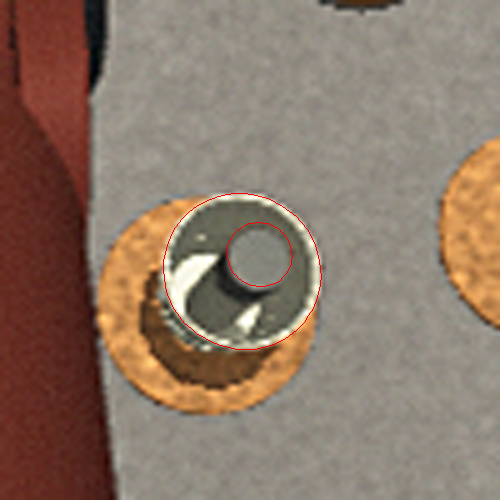

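View pics/s_scene_full.png

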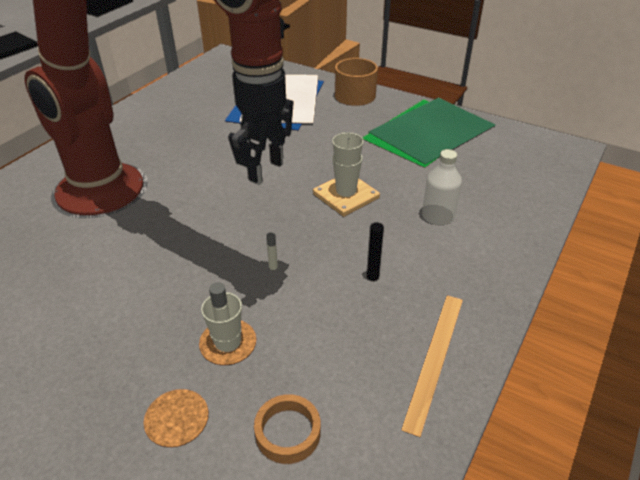

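The stick stands upright in the pot with its cap up at (219,295). Pot, coaster and stick match the predicted outlines in both views. The bystanders, (272,251), (440,188) and (288,429), are unmoved and the lower two pots are home. I let it settle and hand in.

>>> send_rows(
  steps=[
    {"twist":[0,0,0],"offset":[0,0,0],"fingers":0.6},
    {"twist":[0,0,0],"offset":[0,0,0],"fingers":0.6},
    {"twist":[0,0,0],"offset":[0,0,0],"fingers":0.6},
  ],
)

```text
clock: 24.6
tcp_pos: [0.5362, -0.0558, 0.2638]
ee_rot: [0.002, 1.0, -0.0, -0.0]
wrist_force: [0.3, -0.2, 0.5]
gripper_width: 0.599
```

```bash
python3 - <<'E'
from plant import env
print(env.get_obs()['wrist_force']); print(env.close_job())
E
```

```text
[ 0.30630004 -0.24608861  0.45871778]
the job is handed in; nothing more can be done
None
```

I pulled the top pot straight up out of the stack, at about 10 N, and set it upright in the middle of the coaster farthest to the robot's left. The large white glue stick now stands in the pot with its cap up, released. I handed the job in at about 24.6 s of the 64 s allowed.

- **Placement:** in the last pictures the pot, coaster and stick matched the predicted outlines in both cameras to about 1–2 mm.
- **Left in place:** the second pot's rim was still at home when I checked it during the carry. In the final scene picture the stack, small stick, black stick, bottle and tape roll looked unmoved.
- **Disagreements:** no check failed. The two cameras differed by 3–5 mm on raw positions, so I used values between them. The networks missed the tape roll in the scene view and once took another object for the bottle.

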